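# Shift a shelf divider past its spring catch

### The job

Make room in the shelf rail on the table: with the fingertips press the sprung release bar down behind the white divider and keep it down while you push the divider along the rail, until the whole divider is past the two catch ears; then let go, so that the bar springs fully back up and locks the divider on the far side. Only press and push: do not lift or tip the divider, and leave the other things on the table where they are.

Things in the scene. Friction and masses are not known exactly. Their poses are not given: they have to be found in the camera images.
- rail: Grey metal shelf rail fixed level to the table, 130 mm wide (its x), 345 mm long (its y, from y = -180 to +165 mm). Origin on the table surface, on the rail's centre line. Its floor is 8 mm above the table; two side lips (top 22 mm high, inner edges 104 mm apart) hold the divider down. The divider must travel along the rail's +y. The release bar runs along the centre line.
- end_stop (a point): Top centre of the inner face of the fixed end stop that closes the +y end of the rail, at y = 155 mm in the rail's frame, 36 mm above the table.
- release_bar (a joint): How far the release bar with its ears is pressed down, m: 0 = up, 0.014 = fully down. It stays level wherever it is pressed. A spring returns it: about 4 N starts it moving, about 9.5 N holds it fully down. The ears clear the underside of the divider when it is pressed by more than 0.010.
- bar_top (a point): Point on the top face of the release bar, a flat aluminium strip 44 mm wide that runs from y = -172 to +98 mm in the rail's frame on its centre line; the point lies at y = -150 mm, between fine dark ribs. It moves with the bar: 28 mm above the table when up, 14 mm when fully down. A fingertip may press anywhere along the strip and slide along it.
- ears (a point): Midway between the tops of the two catch ears, part of the release bar: upright tabs at y = 20 to 32 mm in the rail's frame, from 28 to 37 mm either side of the centre line (56 mm clear between them, so a fingertip on the bar passes). Tops 42 mm above the table when the bar is up, 28 mm when fully down.
- divider: White plastic bridge over the bar, loose but captive in the rail (2 mm play), 80 mm long (y), 114 wide, 0.25-0.5 kg. Axes as the rail's. Origin: centre of underside, 8 mm above the table. Deck underside 32 mm above the table, rear (-y) wall to 54 mm; fin at y = 25 mm to 72 mm. Origin starts at rail y = -75 to -30 mm, is wholly past the ears beyond 72 mm and meets the end stop at 115 mm.
- push_face (a point): Centre of the outer face of the divider's rear wall (the face to push towards +y), 40 mm behind the divider's origin, 43 mm above the table.
- ribbon_spool: Bystander, leave alone: white ribbon spool standing flat, 64 mm across, 38 mm high. Origin: centre of its underside.
- balloon_weight: Bystander, leave alone: small conical steel balloon weight, 52 mm across, 44 mm high. Origin: centre of its underside.
- screwdriver: Bystander, leave alone: screwdriver lying on the table, about 150 mm long. Origin: inside the tool.
- candle_box: Bystander, leave alone: flat carton, 60 x 90 x 25 mm. Origin: centre of its underside.
- jar: Bystander, leave alone: jar with a lid, 54 mm across, 70 mm high. Origin: centre of its underside.
- tape_roll: Bystander, leave alone: cardboard-coloured roll of tape lying flat, 72 mm across, 24 mm high. Origin: centre of its underside.
- gift_box: Bystander, leave alone: gift box with a lid, 79 mm square, 66 mm high. Origin: centre of its underside.
- party_cup: Bystander, leave alone: grey cup, 72 mm across, 85 mm high. Origin: centre of its underside.
Things that resemble listed ones, but are neither listed nor needed, are in the scene too. Leave any yellow look-alike of the divider alone.

How it is judged:
By the outcome, as a careful person would: the job done as asked, in the order asked, and still so for the second after the job is handed in, with the robot touching nothing.
It also fails if it takes over 42 s, if anything falls off the work surface, if the arm or the gripper's body presses on something with over 40 N, if the wrist force passes 120 N, or if a joint passes its speed limit or range.

### The arm

A 6-joint arm with a two-finger parallel gripper is mounted at the origin on the work surface. World frame = base frame: x ahead of the robot, y to its left, z up, the work surface at z = 0. Lengths are in m, angles in degrees, forces in N, time in s.
With the tool pointing down it reaches from about 0.3 to 1 m from the base axis. Payload 5.1 kg.
Tool frame: the origin (TCP) lies at the very end of the fingers, on their centre line; the grasp point (between the pads) lies 19 mm behind it; z points along the fingers, y is the direction in which the jaws open and shut (so a half turn about z gives the same grasp; the last joint's range is limited). The gripper opens to 95 mm and grips with 3 to 60 N. Pads are 20 mm wide; open, the fingers measure 119 mm over their backs; the gripper's body (75 mm by 180 mm) begins 59 mm behind the grasp point.
Start: joints at [65.798, 7.093, 94.555, -0, 78.352, -4.733], TCP at [0.217, 0.613, 0.179] pointing down, gripper open.
Joint ranges: [-149.61, 149.61], [-58.7, 133.49], [1.44, 155.28], [-77.14, 257.14], [18.33, 153.61], [-166.67, 166.67]. Speed limits (degrees/s): [147.25, 147.25, 180, 180, 180, 180].

### API

Orientations are given as [roll, pitch, yaw] about the fixed x, y, z axes, in that order (R = Rz(yaw) Ry(pitch) Rx(roll)).
In Python, from station import env, planner, optics, close_job gives the robot as it stands. Calls block until the motion is done:
- env.move_ptp(position, orientation): joint-space move of the TCP to a pose.
- env.move_linear(position, attitude=None, feed=0.15, max_force=None): straight line of the TCP; attitude=None keeps the orientation; feed is the mean speed in m/s. With max_force (N) it stops when the force on the tool has changed by that much, and returns True; else False.
- env.movej(angles): joint-space move.
- env.set_gripper(opening, grasp_force=None): finger opening in m; grasp_force is the grip in N (None keeps the last); returns when the fingers have stopped.
- env.dwell(seconds).
- planner.ik(position, orientation): joint angles nearest the present ones, or None.
- optics.snapshot(name): name is "scene" or "top" or "wrist"; returns a dict with "image" (480x640x3 uint8, red, green, blue), "intrinsics" (3x3 intrinsics, pixels), "camera_from_world" (4x4, takes a point from world to camera coordinates); the wrist camera has in their place "tool_from_camera" (4x4, takes a point from camera to tool coordinates, whose origin is the TCP and whose axes are the flange's). Camera axes: x right, y down, z forward; pixel columns grow to the right and rows downward; lengths in m; the calibration is good to about 2 mm. The wrist camera is an equidistant fisheye: a pixel r from the principal point sees the ray r / f radians off the axis. A picture is of the moment at which its call begins: read the wrist's pose just before it. There is no depth.
A pose or a line that the arm cannot do raises env.MotionError and nothing moves.
- close_job(): hands the job in, once; it reports no verdict.
Readings, each from a call of its own:
- env.get_t(): time.
- env.get_joint_pos(): joint angles.
- env.get_qd(): joint speeds.
- env.get_tau(): joint torques, N m.
- env.get_tcp_pos(): TCP position.
- env.get_eef_rot(): TCP orientation.
- env.get_force(): force on the tool from outside, world axes, zero at the start.
- env.get_moment(): the same for the moment, N m.
- env.get_width(): finger opening in m.
Only numpy, scipy, OpenCV 4.12 (cv2) and the standard library are available. Lean on these libraries where they do the work, as an engineer would, in place of code of your own. Each camera call takes 0.05 s, during which the arm holds its last target.

## Working session

There is one attempt and no reset: what is moved stays moved. The work goes in short steps, each a Python script; the robot and the scene stay as the last script left them, time stands still between calls to the robot, and variables do not carry over. Pictures are saved under pics/ and viewed, and the job is handed in when it is done.

```bash
ls; mkdir -p pics
python3 - <<'E'
from station import env, planner, optics
import cv2,numpy as np
for n in ["scene","top","wrist"]:
    s=optics.snapshot(n); cv2.imwrite(f"pics/{n}0.png",s["image"][:,:,::-1])
    print(n,np.round(s["intrinsics"],1).tolist(),np.round(s.get("camera_from_world",s.get("tool_from_camera")),3).tolist())
print(env.get_t(),env.get_tcp_pos(),env.get_eef_rot(),env.get_force(),env.get_width())
E
```

```text
pics
scene [[621.1, 0.0, 318.2], [0.0, 621.1, 233.7], [0.0, 0.0, 1.0]] [[-0.491, 0.871, 0.022, 0.245], [0.556, 0.332, -0.762, -0.247], [-0.671, -0.362, -0.647, 1.689], [0.0, 0.0, 0.0, 1.0]]
top [[537.7, 0.0, 322.9], [0.0, 537.7, 247.8], [0.0, 0.0, 1.0]] [[0.011, -1.0, 0.019, -0.021], [-0.996, -0.013, -0.089, 0.544], [0.09, -0.018, -0.996, 1.105], [0.0, 0.0, 0.0, 1.0]]
wrist [[371.6, 0.0, 322.5], [0.0, 371.6, 236.7], [0.0, 0.0, 1.0]] [[0.001, -0.969, -0.247, 0.07], [1.0, 0.001, -0.0, -0.001], [0.0, -0.247, 0.969, -0.206], [0.0, 0.0, 0.0, 1.0]]
0.15 [0.21644234 0.61229402 0.17814819] [-1.79904227e+02 -9.85228025e-03  1.60529126e+02] [-0.12242171  0.66943872 -0.65167051] 0.09497754998806472
```

View pics/scene0.png

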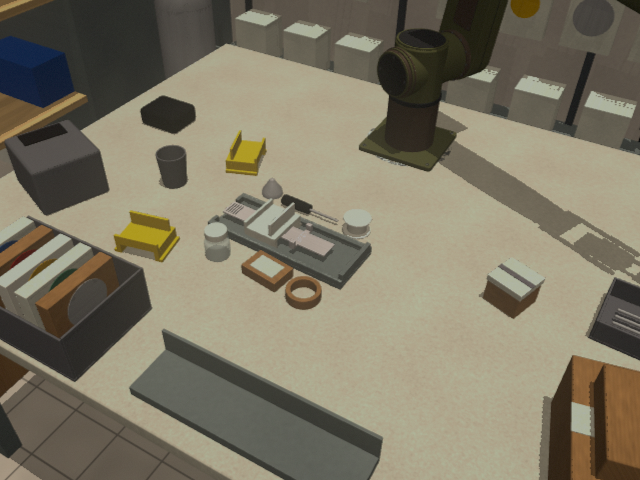

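View pics/top0.png

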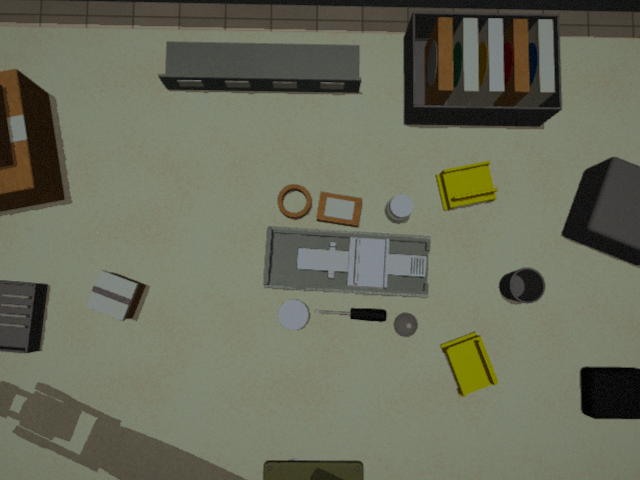

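Top view: the rail spans columns 265–430 and rows 227–297. The ribs are at the right end (col 418), so rail +y points image-left, roughly world +y. The white divider is at cols 348–390. Next I'll zoom in.

Run:
```python
import cv2
im=cv2.imread("pics/top0.png")[215:335,255:440]
cv2.imwrite("pics/top0z.png",cv2.resize(im,None,fx=4.3,fy=4.3,interpolation=cv2.INTER_CUBIC))
im=cv2.imread("pics/scene0.png")[170:310,190:390]
cv2.imwrite("pics/scene0z.png",cv2.resize(im,None,fx=4,fy=4,interpolation=cv2.INTER_CUBIC))
```

```text
(no output)
```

View pics/top0z.png

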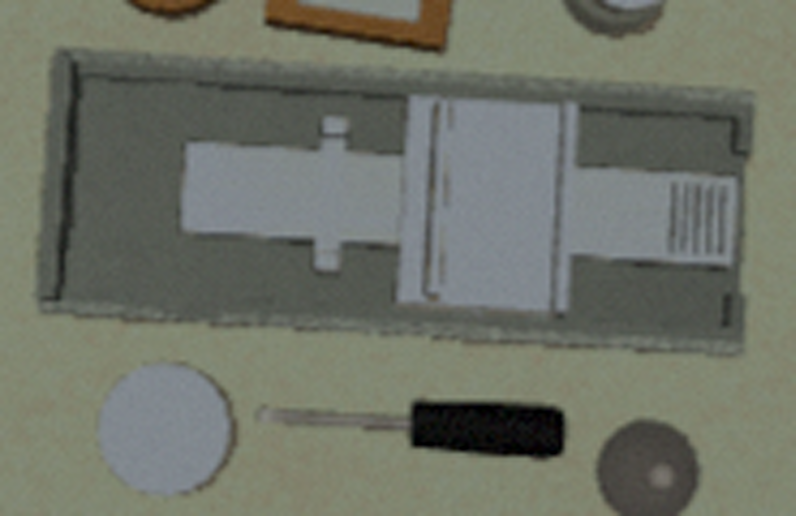

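View pics/scene0z.png

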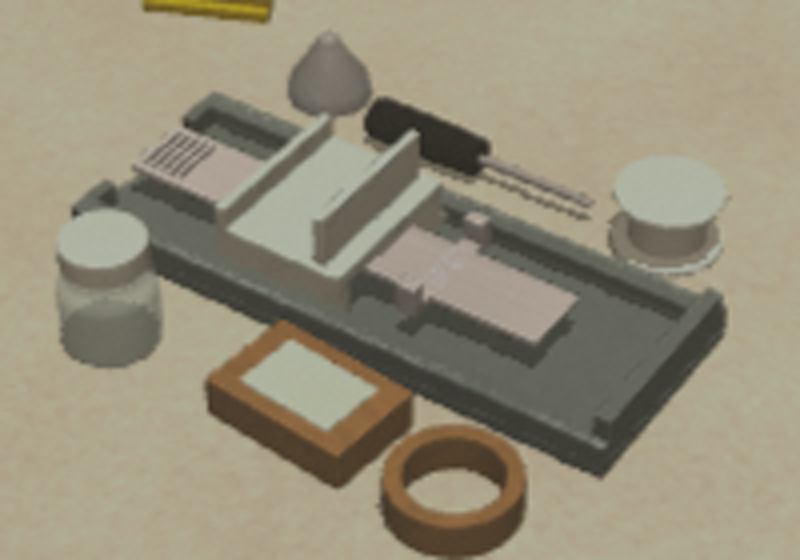

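Zoomed top picture: bar corners lie near (186,142), (182,232), (738,178) and (735,265). The outer edge of the divider's rear wall runs from (578,103) to (567,313), and the ears are at (333,125) and (328,258). I'll cast these onto their planes.

```bash
cat > h.py <<'E'
import numpy as np, cv2
from station import env, planner, optics
def cast(s,u,v,z):
    K=s["intrinsics"];T=np.array(s["camera_from_world"])
    R=T[:3,:3];c=-R.T@T[:3,3]
    d=R.T@np.linalg.inv(K)@np.array([u,v,1.])
    return c+d*(z-c[2])/d[2]
def proj(s,p):
    T=np.array(s["camera_from_world"]);q=s["intrinsics"]@(T[:3,:3]@p+T[:3,3]);return q[:2]/q[2]
def save(name,s): cv2.imwrite(name,s["image"][:,:,::-1])
E
python3 - <<'E'
from h import *
s=optics.snapshot("top")
z=lambda x,y:(255+(x+.5)/4.3-.5,215+(y+.5)/4.3-.5)
P={}
for n,x,y,h in [("barL1",186,142,.028),("barL2",182,232,.028),("barR1",738,178,.028),("barR2",735,265,.028),
 ("earA",335,117,.042),("earB",326,271,.042),("wallA",578,103,.054),("wallB",567,313,.054),
 ("railLt",56,50,.022),("railLb",40,312,.022),("railRt",754,92,.022),("railRb",741,352,.022),
 ("rib1",672,215,.028),("rib2",690,215,.028),("rib3",709,217,.028),("rib4",727,218,.028)]:
    P[n]=cast(s,*z(x,y),h); print(n,P[n].round(4))
a=(P["barL1"]+P["barL2"])/2;b=(P["barR1"]+P["barR2"])/2
d=(a-b)[:2];print("bar len",np.linalg.norm(d),"width",np.linalg.norm(P["barR1"]-P["barR2"]))
yh=d/np.linalg.norm(d); print("yaw",np.degrees(np.arctan2(-yh[0],yh[1])))
xh=np.array([yh[1],-yh[0]])
# origin: midpoint (y=-37)
o=(a+b)[:2]/2+yh*.037
print("o",o)
for n,p in P.items(): print(n,((p[:2]-o)@xh).round(4),((p[:2]-o)@yh).round(4))
# check in scene
sc=optics.snapshot("scene"); im=sc["image"].copy()
W=lambda x,y,h:np.r_[o+x*xh+y*yh,h]
for p in [(-.022,-.172,.028),(.022,-.172,.028),(.022,.098,.028),(-.022,.098,.028),(0,.155,.036),(.065,.165,.022),(-.065,.165,.022),(.065,-.18,.022)]:
    u=proj(sc,W(*p)); cv2.circle(im,tuple(int(round(t)) for t in u),1,(255,0,0),-1)
cv2.imwrite("pics/sc1.png",cv2.resize(im[170:310,190:390,::-1],None,fx=4,fy=4))
E
```

```text
barL1 [0.5437 0.038  0.028 ]
barL2 [0.4998 0.0393 0.028 ]
barR1 [ 0.5294 -0.2316  0.028 ]
barR2 [ 0.487  -0.2298  0.028 ]
earA [ 0.5554 -0.0339  0.042 ]
earB [ 0.4813 -0.0303  0.042 ]
wallA [ 0.5624 -0.1496  0.054 ]
wallB [ 0.4623 -0.1443  0.054 ]
railLt [0.5887 0.1026 0.022 ]
railLb [0.4604 0.1078 0.022 ]
railRt [ 0.5725 -0.241   0.022 ]
railRb [ 0.4448 -0.2338  0.022 ]
rib1 [ 0.5109 -0.1992  0.028 ]
rib2 [ 0.5111 -0.208   0.028 ]
rib3 [ 0.5102 -0.2173  0.028 ]
rib4 [ 0.5098 -0.2261  0.028 ]
bar len 0.26969757984455484 width 0.04250764464666722
yaw -2.882149416985747
o [ 0.51683133 -0.05906881]
barL1 0.0219 0.0983
barL2 -0.0219 0.0974
barR1 0.0213 -0.1716
barR2 -0.0213 -0.1721
earA 0.0373 0.027
earB -0.037 0.0269
wallA 0.0501 -0.0881
wallB -0.0502 -0.0879
railLt 0.0637 0.1651
railLb -0.0647 0.1638
railRt 0.0647 -0.1789
railRb -0.0631 -0.1781
rib1 0.0012 -0.1402
rib2 0.0017 -0.149
rib3 0.0013 -0.1583
rib4 0.0014 -0.1671
```

View pics/sc1.png

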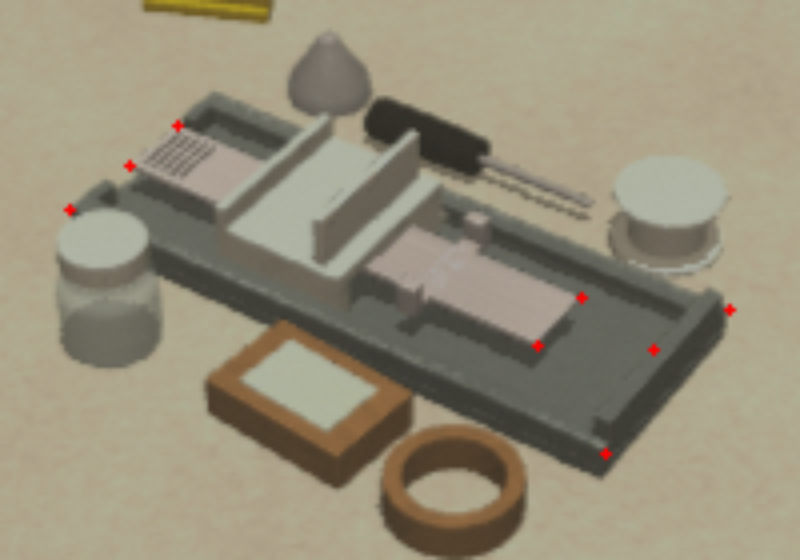

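The measurements agree. Bar length is 269.7 mm (270 given), rail ends are at about −179 and +165, ears at y = 27 and x = ±37, and reprojection into the scene view matches within about 1 px. Rail origin is (0.5168, −0.0591) with yaw −2.88°. The rear face is at rail y = −88, so the divider origin is −48, which is in range. Next I'll move above the bar behind the divider.

```bash
cat >> h.py <<'E'
O=np.array([.51683,-.05907]);YAW=-2.88
yh=np.array([-np.sin(np.radians(YAW)),np.cos(np.radians(YAW))]);xh=np.array([yh[1],-yh[0]])
W=lambda x,y,h:np.r_[O+x*xh+y*yh,h]
def rl():
    p=np.array(env.get_tcp_pos());q=p[:2]-O
    return np.round([q@xh,q@yh,p[2]],4),np.round(env.get_force(),2),round(env.get_t(),2)
E
python3 - <<'E'
from h import *
for y in (87.12,-92.88):
    for ry in (-.115,.041): print(y,planner.ik(W(0,ry,.1),[180,0,y]))
q=planner.ik(W(0,-.115,.1),[180,0,87.12]);q2=planner.ik(W(0,-.115,.1),[180,0,-92.88])
j=env.get_joint_pos();y=87.12 if q2 is None or (q is not None and np.abs(np.subtract(q,j)).max()<=np.abs(np.subtract(q2,j)).max()) else -92.88
print(y)
env.move_ptp(W(0,-.115,.16),[180,0,y])
env.set_gripper(.010,10)
env.move_linear(W(0,-.115,.06),feed=.12)
print(rl(),env.get_eef_rot(),env.get_width())
for n in("top","wrist","scene"): save(f"pics/{n}2.png",optics.snapshot(n))
im=cv2.imread("pics/scene2.png")[130:310,190:390]
cv2.imwrite("pics/scene2z.png",cv2.resize(im,None,fx=3.3,fy=3.3))
E
```

```text
87.12 [-24.49306856  -3.22864133 112.99221675   0.          70.23642459
 -21.61306856]
87.12 [-7.92564959e+00 -5.95969886e+00  1.15547522e+02 -2.54444375e-14
  7.04121773e+01 -5.04564959e+00]
-92.88 [-2.44930686e+01 -3.22864133e+00  1.12992217e+02 -2.54444375e-14
  7.02364246e+01  1.58386931e+02]
-92.88 None
87.12
(array([ 0.0008, -0.1153,  0.0609]), array([-0.41, -0.18,  0.35]), 5.59) [1.79911526e+02 3.63482971e-02 8.71215812e+01] 0.009937520332859502
```

View pics/scene2z.png

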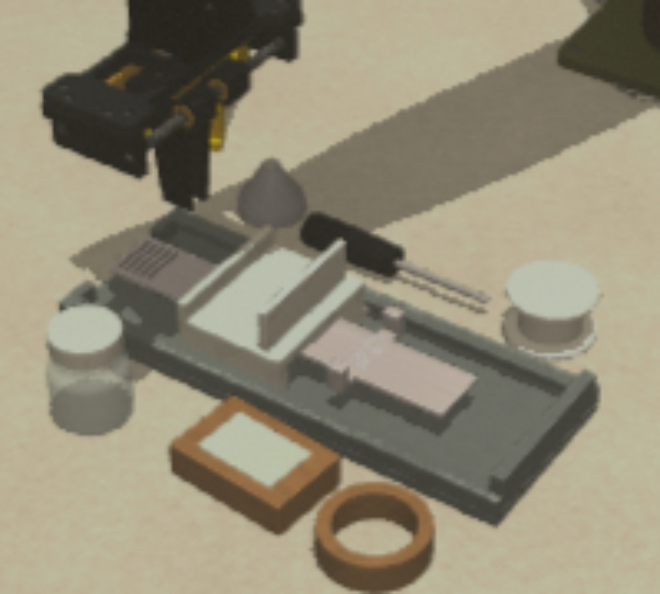

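View pics/wrist2.png

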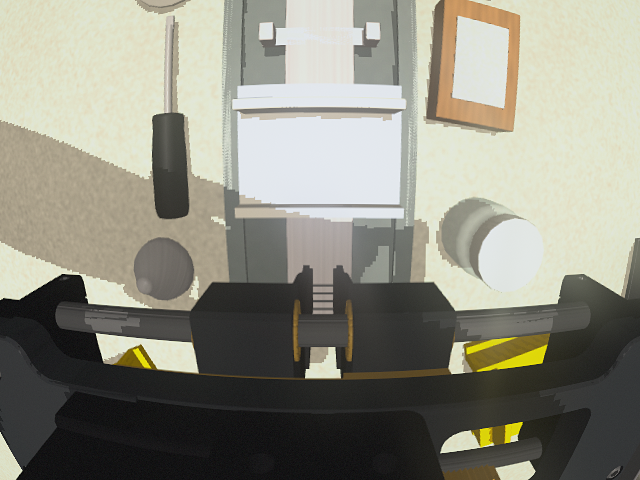

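The wrist view shows the fingers (cols 303–353) centred over the bar behind the divider's rear wall (row 212), with the sides clear. Now pressing.

Run:
```python
from h import *
print(env.move_linear(W(0,-.115,.032),feed=.08,max_force=20),rl())
for z in (.024,.0152):
    print(env.move_linear(W(0,-.115,z),feed=.04,max_force=20),rl())
s=optics.snapshot("scene");save("pics/s3.png",s)
cv2.imwrite("pics/s3z.png",cv2.resize(s["image"][130:310,190:390,::-1],None,fx=3.3,fy=3.3))
```

```text
False (array([-0.0007, -0.1147,  0.031 ]), array([-0.07, -0.05, -0.42]), 6.24)
False (array([-0.0002, -0.1149,  0.0238]), array([-0.17,  0.31, -0.7 ]), 6.59)
False (array([-0.0004, -0.1148,  0.0147]), array([-0.08,  0.56, -0.44]), 6.96)
```

View pics/s3z.png

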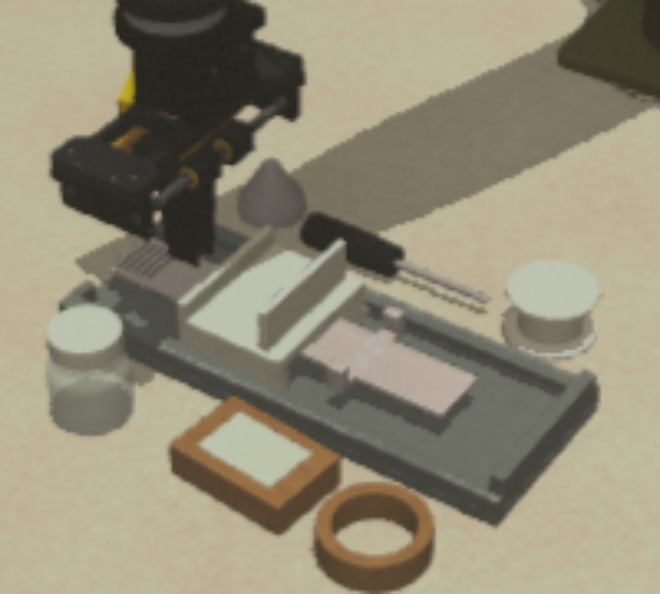

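No force at z = 14.7 mm and the bar is still up, so I'll work out where the tip really is.

Run:
```python
from h import *
s=optics.snapshot("scene");t=optics.snapshot("top");save("pics/t3.png",t)
p=np.array(env.get_tcp_pos());print(p,proj(s,p),(proj(s,p)-[190,130])*3.3,proj(t,p), rl())
im=s["image"][180:260,205:285,::-1].copy();im=cv2.resize(im,None,fx=7,fy=7,interpolation=cv2.INTER_CUBIC)
for q,c in ((p,(0,0,255)),(W(0,-.115,.028),(0,255,0)),(W(-.022,-.115,.028),(255,0,0)),(W(.022,-.115,.028),(255,0,0))):
    u=((proj(s,q)-[205,180]+.5)*7).astype(int);cv2.circle(im,tuple(int(v) for v in u),3,c,-1)
cv2.imwrite("pics/s4.png",im)
im=cv2.resize(t["image"][215:335,330:450,::-1],None,fx=5,fy=5,interpolation=cv2.INTER_CUBIC)
cv2.imwrite("pics/t4.png",im)
save("pics/w4.png",optics.snapshot("wrist"))
```

```text
[ 0.51117875 -0.17397907  0.01531743] [248.3649993  219.30438175] [192.60449768 294.70445977] [397.95120501 264.71389794] (array([ 1.00e-04, -1.15e-01,  1.53e-02]), array([ 0.13, -0.24,  0.29]), 7.11)
```

View pics/s4.png

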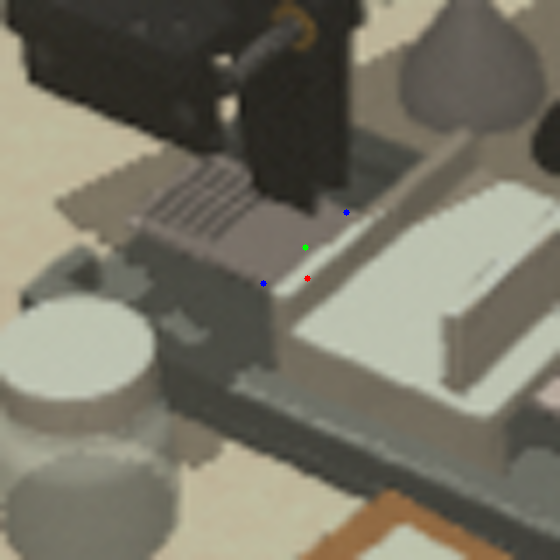

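View pics/w4.png

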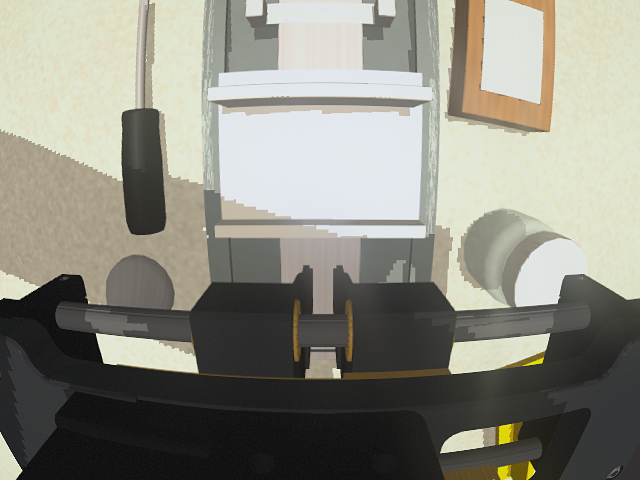

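View pics/t4.png

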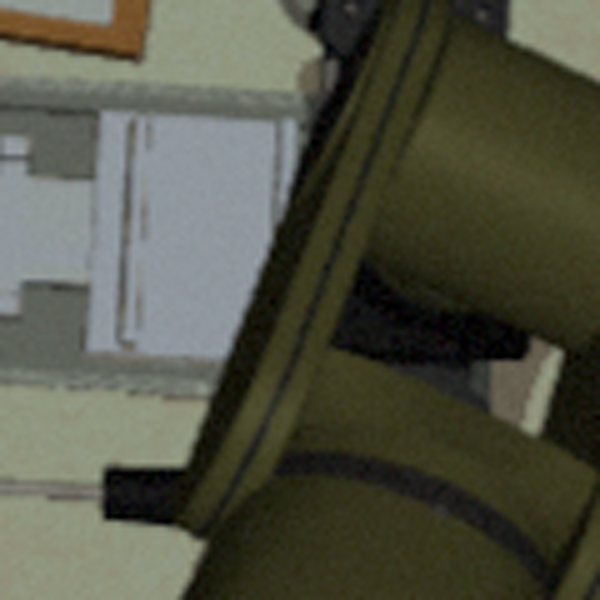

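Run:
```python
from h import *
from scipy.spatial.transform import Rotation as Ro
s=optics.snapshot("scene")
def tip(u,v):
    for h in (.015,.028,.035,.045):
        p=cast(s,205+u/7-.5,180+v/7-.5,h);q=p[:2]-O;print(h,(q@xh).round(4),(q@yh).round(4))
tip(312,213);print();tip(258,195)
w=optics.snapshot("wrist")
K=w["intrinsics"];T=np.array(w["tool_from_camera"])
def wproj(p,tcp,eul):
    R=Ro.from_euler("xyz",eul,degrees=True).as_matrix()
    pt=R.T@(p-tcp);c=T[:3,:3].T@(pt-T[:3,3])
    r=np.hypot(c[0],c[1]);th=np.arctan2(r,c[2]);return K[:2,2]+K[0,0]*th*c[:2]/r
p=np.array(env.get_tcp_pos());e=env.get_eef_rot()
for dz in (0,.01,.02,.03):
    print(dz,[wproj(W(*a),p+[0,0,dz],e).round(1).tolist() for a in ((.05,-.088,.054),(-.05,-.088,.054),(.05,-.023+.0,.072),(-.05,-.023,.072))])
print([wproj(p+np.array([0,0,k]),p,e).round(1).tolist() for k in (0,.02,.04)])
```

```text
0.015 -0.0283 -0.1346
0.028 -0.0155 -0.1241
0.035 -0.0086 -0.1184
0.045 0.0013 -0.1103

0.015 -0.0261 -0.1551
0.028 -0.0133 -0.1443
0.035 -0.0064 -0.1385
0.045 0.0034 -0.1301
0 [[429.7, 233.9], [219.8, 233.8], [447.1, 91.0], [203.1, 90.4]]
0.01 [[424.2, 229.1], [225.0, 229.0], [439.8, 93.8], [210.1, 93.3]]
0.02 [[419.3, 224.8], [229.7, 224.7], [433.3, 96.4], [216.4, 95.9]]
0.03 [[414.8, 220.9], [234.0, 220.7], [427.4, 98.7], [222.0, 98.3]]
[[324.6, 262.9], [324.8, 274.7], [325.1, 289.1]]
```

Run:
```python
from h import *
from scipy.spatial.transform import Rotation as Ro
s=optics.snapshot("scene");w=optics.snapshot("wrist")
K=w["intrinsics"];T=np.array(w["tool_from_camera"])
def wp(pt):
    c=T[:3,:3].T@(np.array(pt)-T[:3,3]);r=np.hypot(c[0],c[1]);th=np.arctan2(r,c[2]);return (K[:2,2]+K[0,0]*th*c[:2]/r).round(1).tolist()
for h in (0,-.02,-.03,-.04,-.05): print(h,[wp((x,y,h)) for x in(.01,-.01) for y in(.005,.017)])
R=Ro.from_euler("xyz",env.get_eef_rot(),degrees=True).as_matrix();p=np.array(env.get_tcp_pos())
im=cv2.resize(s["image"][120:270,190:310,::-1],None,fx=5,fy=5,interpolation=cv2.INTER_CUBIC)
def dot(pt,c):
    u=((proj(s,p+R@np.array(pt))-[190,120]+.5)*5).astype(int);cv2.circle(im,tuple(int(v) for v in u),3,c,-1)
for x in(.01,-.01):
  for y in (.017,-.017):
    dot((x,y,0),(0,0,255));dot((x,y,-.03),(0,255,255));dot((x,y,-.078),(0,255,0))
for x in(.0375,-.0375):
  for y in (.09,-.09): dot((x,y,-.078),(255,0,0))
cv2.imwrite("pics/s5.png",im)
im=cv2.resize(w["image"][200:400,180:460,::-1],None,fx=2.8,fy=2.8,interpolation=cv2.INTER_CUBIC)
cv2.imwrite("pics/w5.png",im)
```

```text
0 [[333.3, 246.4], [354.1, 246.4], [333.0, 278.9], [353.2, 278.8]]
-0.02 [[334.4, 256.8], [357.2, 256.8], [334.0, 292.0], [356.1, 291.9]]
-0.03 [[335.0, 262.8], [359.0, 262.8], [334.5, 299.5], [357.7, 299.4]]
-0.04 [[335.7, 269.5], [360.9, 269.4], [335.2, 307.8], [359.5, 307.6]]
-0.05 [[336.4, 276.9], [363.1, 276.8], [335.8, 316.9], [361.4, 316.6]]
```

View pics/s5.png

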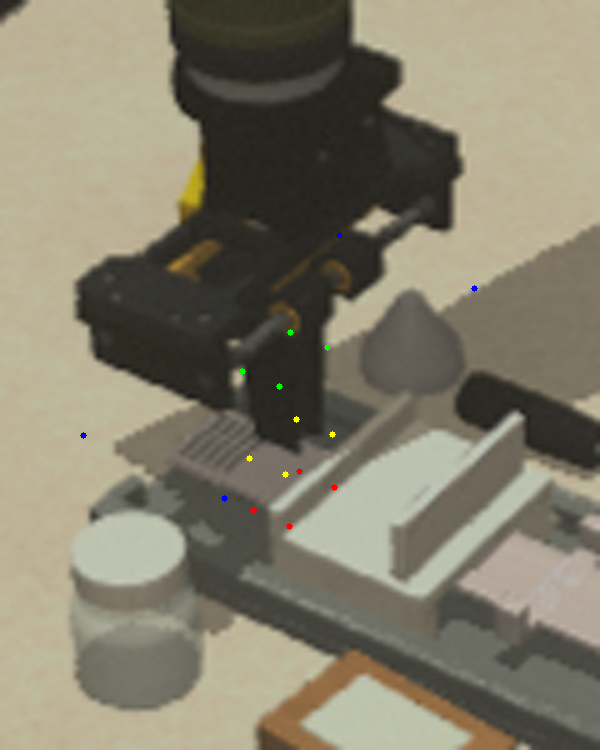

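View pics/w5.png

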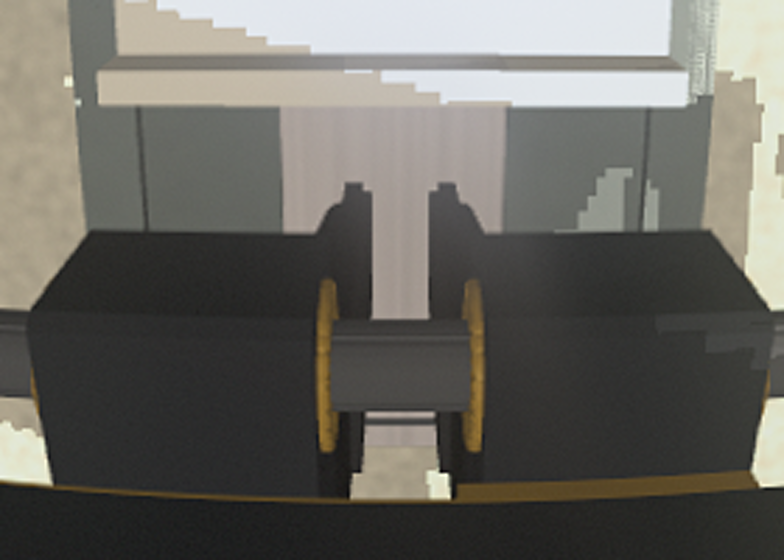

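The picture shows the whole gripper about 35–45 mm higher than the nominal TCP (red dots). Wrist view: tips at row 265 where 246 was expected. The fingers seem to end well behind the configured TCP, which explains the lack of force. I'll triangulate the tip corner from both views.

Run:
```python
from h import *
from scipy.spatial.transform import Rotation as Ro
s=optics.snapshot("scene");w=optics.snapshot("wrist")
K=w["intrinsics"];T=np.array(w["tool_from_camera"])
R=Ro.from_euler("xyz",env.get_eef_rot(),degrees=True).as_matrix();p=np.array(env.get_tcp_pos())
def wray(u,v):
    d=np.array([u,v])-K[:2,2];r=np.hypot(*d);th=r/K[0,0]
    c=np.r_[np.sin(th)*d/r,np.cos(th)];return p+R@T[:3,3],R@T[:3,:3]@c
C=np.array(s["camera_from_world"]);c2=-C[:3,:3].T@C[:3,3]
for su,sv in ((249.5,209.9),(249.5,209)):
    d2=C[:3,:3].T@np.linalg.inv(s["intrinsics"])@np.array([su,sv,1]);d2/=np.linalg.norm(d2)
    c1,d1=wray(343,266)
    A=np.c_[d1,-d2];t=np.linalg.lstsq(A,c2-c1,rcond=None)[0]
    a,b=c1+d1*t[0],c2+d2*t[1];m=(a+b)/2
    print("gap",np.linalg.norm(a-b),"tip",m,"tool",(R.T@(m-p)).round(4))
```

```text
gap 0.0008252686824072904 tip [ 0.52008312 -0.16307585  0.05285341] tool [ 0.0113  0.0084 -0.0376]
gap 0.00014126267533845992 tip [ 0.5200982  -0.16252225  0.05544614] tool [ 0.0119  0.0084 -0.0402]
```

Both rays meet with a gap under 1 mm. The tip's front corner is 38–40 mm behind the configured TCP with no lateral shift (+11 mm front, pad half-width 10). So the real fingertip is at z ≈ 53 mm, and bar contact should come at TCP z ≈ −10 mm. I'll descend under a force guard and take the contact as the reference.

Run:
```python
from h import *
print(env.move_linear(W(0,-.115,-.005),feed=.05,max_force=3),rl())
print(env.move_linear(W(0,-.115,-.022),feed=.015,max_force=3),rl())
env.dwell(.1);print(rl(),rl(),env.get_tcp_pos())
s=optics.snapshot("scene")
cv2.imwrite("pics/s6.png",cv2.resize(s["image"][120:270,190:310,::-1],None,fx=5,fy=5,interpolation=cv2.INTER_CUBIC))
```

```text
False (array([-0.0003, -0.1149, -0.0055]), array([-0.78, -0.75,  0.25]), 8.01)
True (array([ 0.0003, -0.1151, -0.0079]), array([0.07, 0.09, 4.58]), 8.47)
(array([ 0.0003, -0.1151, -0.0078]), array([0.32, 0.03, 4.62]), 8.57) (array([ 0.0003, -0.1151, -0.0078]), array([0.32, 0.03, 4.62]), 8.57) [ 0.5113387  -0.17407384 -0.00784698]
```

View pics/s6.png

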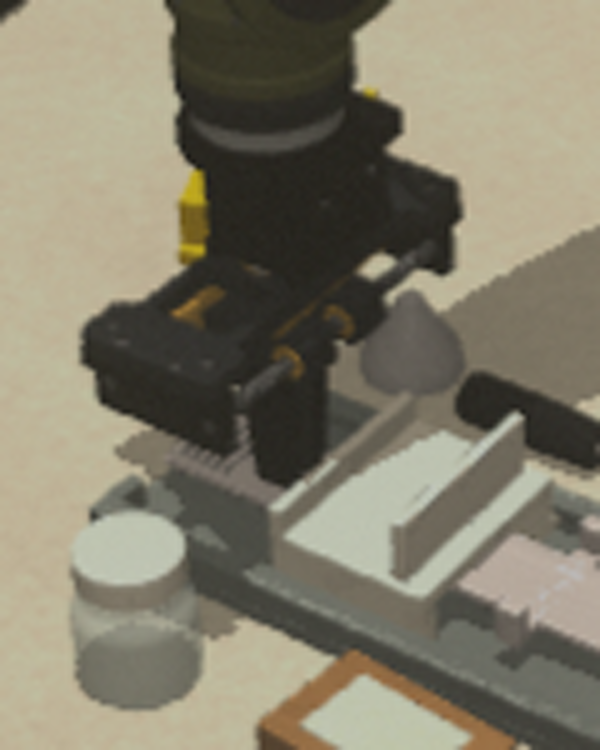

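Contact at TCP z ≈ −0.0075 with 4.6 N, which fits the "4 N starts it" spec. Now I'll press about 13 mm, checking force against the spring law.

Run:
```python
from h import *
for z in (-.013,-.0175,-.0190):
    print(env.move_linear(W(0,-.115,z),feed=.03,max_force=8),rl())
env.dwell(.15);print(rl())
s=optics.snapshot("scene")
cv2.imwrite("pics/s7.png",cv2.resize(s["image"][150:300,200:360,::-1],None,fx=5,fy=4,interpolation=cv2.INTER_CUBIC))
```

```text
False (array([ 0.0003, -0.1151, -0.0125]), array([-0.05,  0.31,  5.91]), 8.92)
False (array([ 0.0003, -0.1151, -0.0168]), array([-0.97, -0.13,  7.81]), 9.22)
False (array([ 0.0003, -0.1151, -0.0181]), array([-1.9 ,  0.67,  7.54]), 9.47)
(array([ 0.0003, -0.1151, -0.0181]), array([-1.13,  0.62,  8.68]), 9.62)
```

View pics/s7.png

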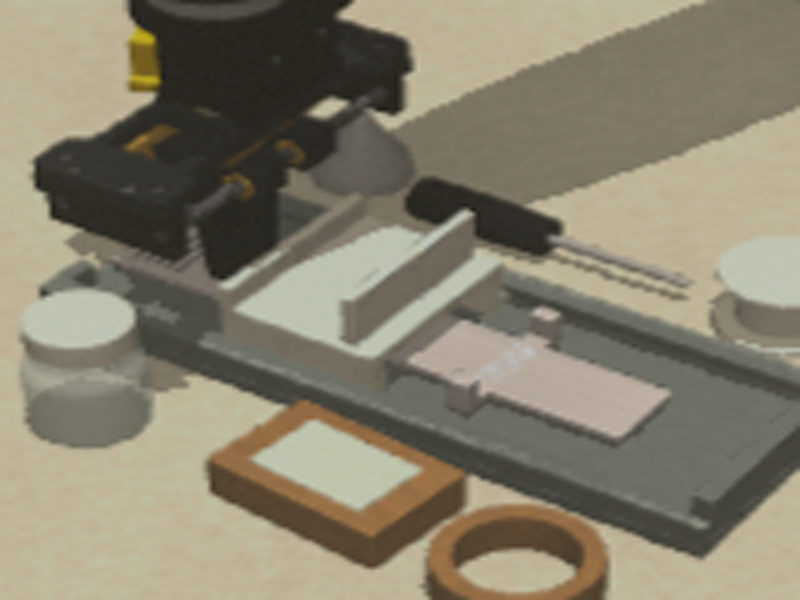

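The bar visibly dropped: its far end is level near the floor, and ~8.2 N corresponds to ~11–12 mm. I'll go slightly deeper, then push in guarded stages.

Run:
```python
from h import *
Z=-.0203
print(env.move_linear(W(0,-.115,Z),feed=.03,max_force=10),rl())
for y in (-.095,-.06,-.02):
    print(env.move_linear(W(0,y,Z),feed=.05,max_force=15),rl())
s=optics.snapshot("scene")
cv2.imwrite("pics/s8.png",cv2.resize(s["image"][150:300,200:360,::-1],None,fx=5,fy=4,interpolation=cv2.INTER_CUBIC))
```

```text
False (array([ 0.0003, -0.1151, -0.0193]), array([-1.77,  1.44,  8.51]), 9.92)
False (array([ 0.0023, -0.097 , -0.0182]), array([ 1.15, -5.41,  7.15]), 10.47)
False (array([ 0.0024, -0.0622, -0.0182]), array([ 0.34, -4.99,  7.67]), 11.32)
False (array([ 0.0025, -0.0222, -0.0182]), array([ 1.1 , -5.57,  7.85]), 12.27)
```

View pics/s8.png

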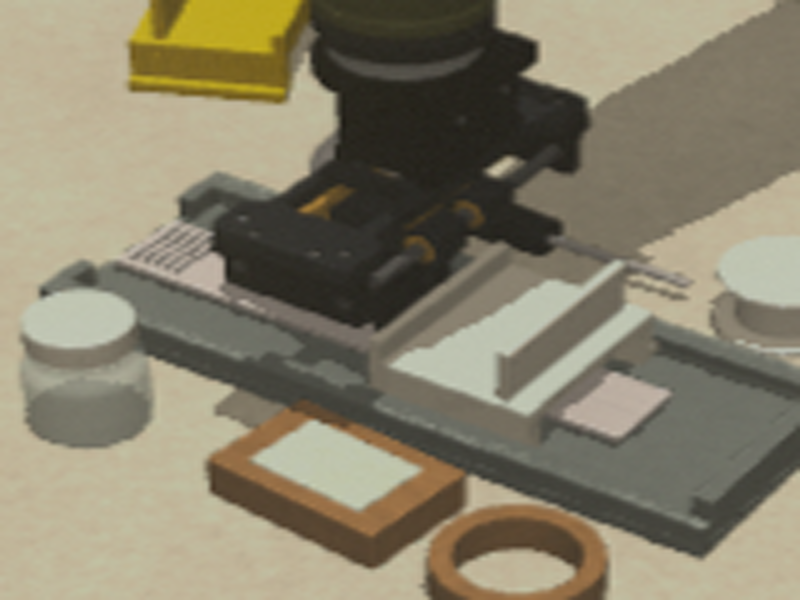

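The divider slides with the bar held down at a steady push of ~5.5 N, and the front is already over the ears. The bar is at ~11.7 mm. I'll add 1 mm of depth for margin and finish the push.

Run:
```python
from h import *
Z=-.0212
for y in (.01,.042):
    print(env.move_linear(W(-.0015,y,Z),feed=.05,max_force=15),rl())
s=optics.snapshot("scene")
cv2.imwrite("pics/s9.png",cv2.resize(s["image"][170:320,240:400,::-1],None,fx=5,fy=4,interpolation=cv2.INTER_CUBIC))
save("pics/w9.png",optics.snapshot("wrist"))
```

```text
False (array([ 0.0017,  0.0078, -0.0187]), array([ 1.57, -5.86,  9.14]), 13.07)
False (array([ 0.0014,  0.04  , -0.0189]), array([ 1.27, -7.74,  9.48]), 13.86)
```

View pics/s9.png

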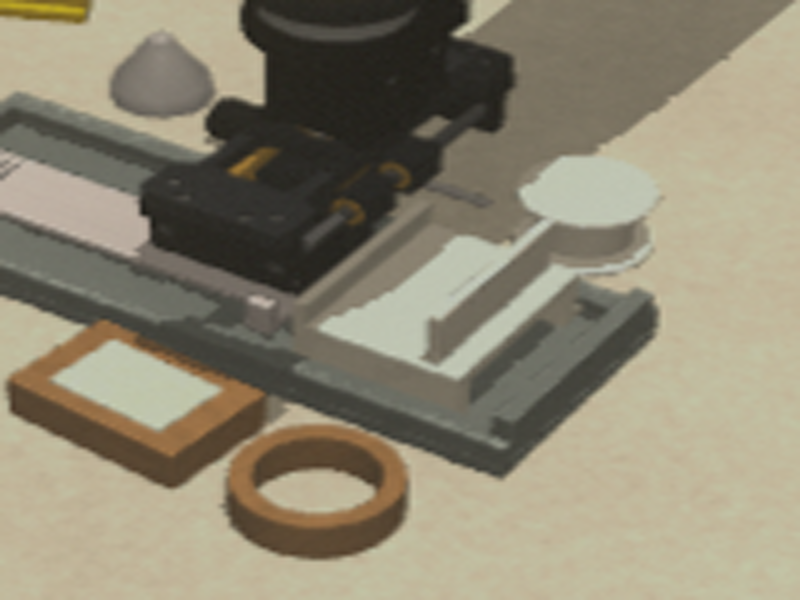

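View pics/w9.png

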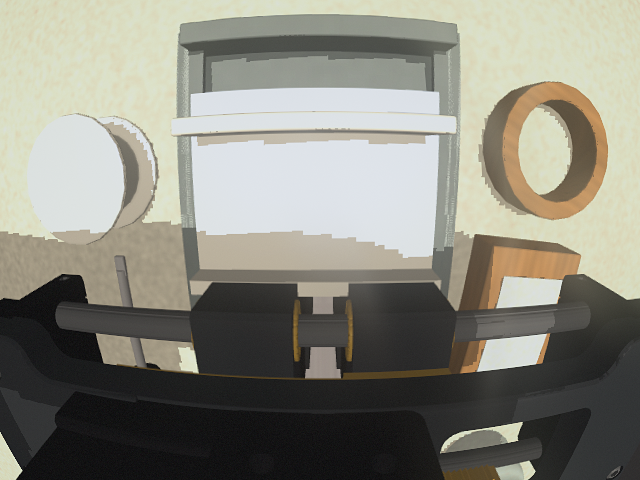

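The near ear now stands visibly behind the rear wall, ear at (262,312) and wall corner at (298,318) in the zoom. I'll measure the wall before letting go.

Run:
```python
from h import *
s=optics.snapshot("scene")
for u,v,h in ((298,312,.054),(262,296,.030),(437,357,.072)):
    q=cast(s,240+u/5-.5,170+v/4-.5,h)[:2]-O;print((q@xh).round(4),(q@yh).round(4))
```

```text
0.0526 0.0569
0.0279 0.0222
0.0669 0.132
```

The rear face is at y ≈ 52–57 mm, so the origin is ≈ 92–97: well past 72 and short of 115. I'll back off 6 mm while still holding the bar so the wall isn't dragged up, then lift straight up.

Run:
```python
from h import *
print(env.move_linear(W(0,.031,-.0212),feed=.04,max_force=15),rl())
print(env.move_linear(W(0,.031,.03),feed=.06),rl())
print(env.move_linear(W(0,.031,.16),feed=.15),rl())
env.move_ptp([.35,.35,.25],[180,0,120]);env.dwell(.3)
print(rl())
s=optics.snapshot("scene");t=optics.snapshot("top");save("pics/t10.png",t);save("pics/s10f.png",s)
cv2.imwrite("pics/s10.png",cv2.resize(s["image"][170:320,200:380,::-1],None,fx=4.4,fy=4,interpolation=cv2.INTER_CUBIC))
cv2.imwrite("pics/t10z.png",cv2.resize(t["image"][215:335,255:440,::-1],None,fx=4.3,fy=4.3,interpolation=cv2.INTER_CUBIC))
```

```text
False (array([ 0.0013,  0.0318, -0.0198]), array([-1.04,  3.83,  7.74]), 14.43)
False (array([-0.0004,  0.031 ,  0.0295]), array([-0.17, -0.51,  0.06]), 15.43)
False (array([-0.0008,  0.0311,  0.1586]), array([-0.37,  0.23, -1.69]), 16.45)
(array([-0.1868,  0.3997,  0.2498]), array([-0.44,  0.35, -0.03]), 18.31)
```

View pics/s10.png

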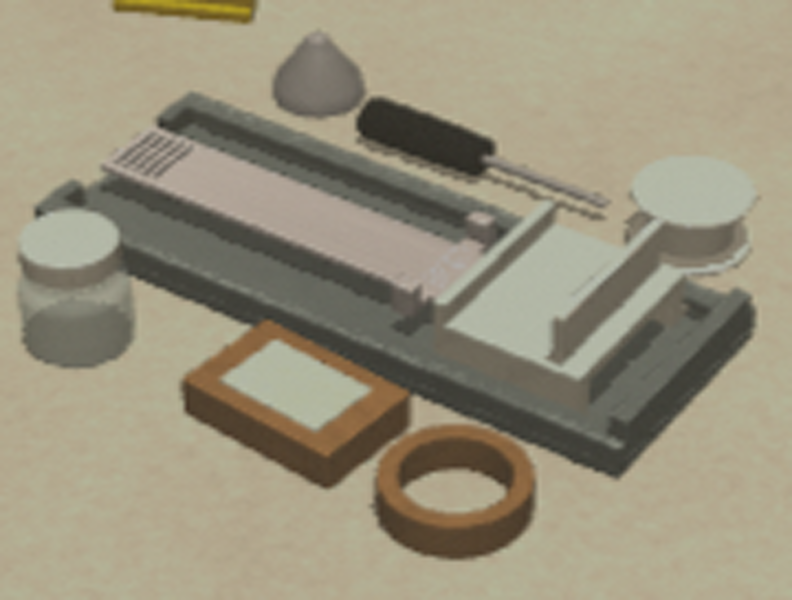

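View pics/t10z.png

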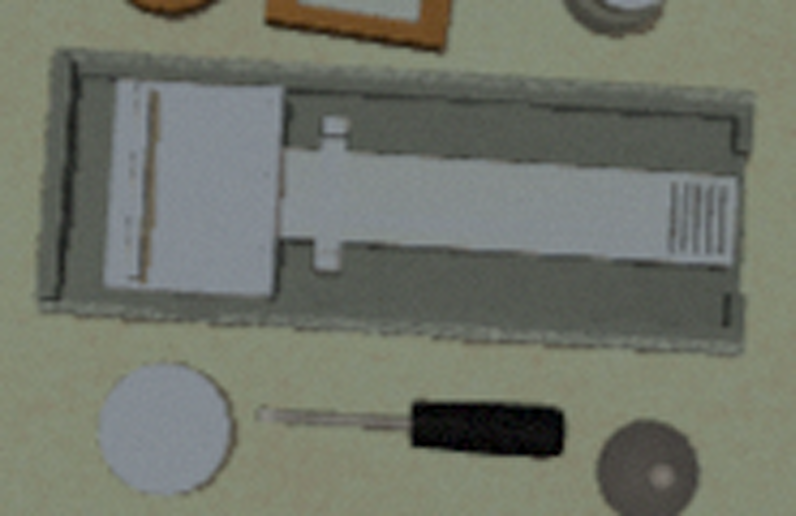

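View pics/t10.png

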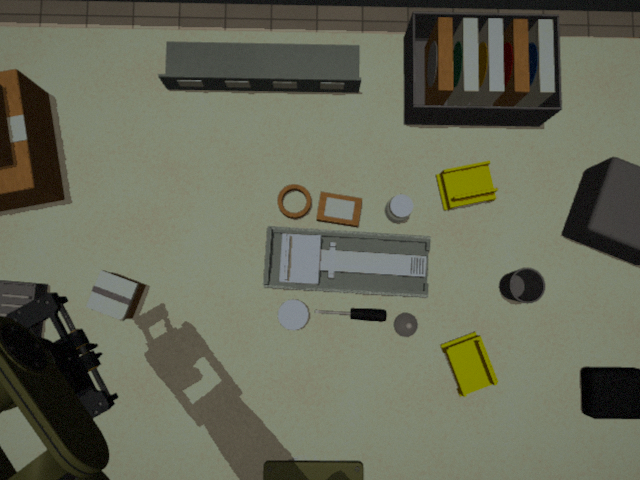

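The ears, at (335,117) and (326,271), and the ribs are back at the same pixels as before the press, so the bar is fully up. The divider sits beyond the ears and the bystanders look unmoved. I'll make a final numeric check and hand in.

Run:
```python
from h import *
from station import close_job
t=optics.snapshot("top")
z=lambda x,y:(255+(x+.5)/4.3-.5,215+(y+.5)/4.3-.5)
for x,y,h in ((285,88,.054),(273,296,.054)):
    q=cast(t,*z(x,y),h)[:2]-O;print((q@xh).round(4),(q@yh).round(4))
a=cv2.imread("pics/top0.png").astype(int);b=t["image"][:,:,::-1].astype(int)
d=(np.abs(a-b).max(2)>25).astype(np.uint8);d=cv2.morphologyEx(d,cv2.MORPH_OPEN,np.ones((2,2)))
n,_,st,_=cv2.connectedComponentsWithStats(d)
print([r.tolist() for r in st[1:] if r[4]>8])
print(env.get_force(),env.get_t());close_job()
```

```text
0.0484 0.052
-0.0508 0.0516
[[280, 234, 44, 51, 1350], [350, 238, 41, 17, 541], [355, 256, 2, 15, 30], [348, 273, 41, 16, 508], [0, 293, 295, 187, 28406], [289, 464, 7, 3, 19], [291, 468, 4, 3, 11], [291, 470, 10, 10, 47], [312, 470, 18, 10, 59]]
[ 0.7659555   0.80285213 -0.65461959] 18.4583
the job is handed in; nothing more can be done
```

The divider is locked on the far side of the catch ears, and the job is handed in at 18.5 s of the 42 s allowed. I pressed the bar about 12–13 mm down behind the divider and pushed about 140 mm along +y with the bar held down. Then I backed off a few millimetres, still pressing, and lifted straight up so the bar could spring back.

**Divider:** the rear face measured at rail y ≈ 52 mm, so its origin is at ≈ 92 mm. It needed more than 72 mm, and the end stop is at 115 mm. It sits square in the rail.

**Bar:** the ears and ribs are back at the same pixels as before the press, so it is fully up.

**Other things:** comparing the top view before and after, the only changes are the divider's old and new places and the arm with its shadow. The gripper is clear and touching nothing.

**Forces:** wrist readings during the press and push were about 10 N down and 5–8 N along the rail.

**What disagreed:** the fingertips really end about 35–40 mm behind the TCP as described, so my first descent met nothing. I located the tips from two camera views and used the force at contact as the height reference. The exact bar depth is therefore worked out from contact height and force, not read directly.

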